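# Put three mixed-up bench tools back on their own rests

## Robot

A 6-joint arm with a two-finger parallel gripper is mounted at the origin on the work surface; the furniture and walls round the work are solid. World frame = base frame: x ahead of the robot, y to its left, z up, the work surface at z = 0. Lengths are in m, angles in rad, forces in N, time in s.
With the tool pointing down it reaches from about 0.35 to 0.95 m from the base axis. Payload 17.4 kg.
Tool frame: the origin (TCP) lies on the mounting face of the last link; the fingertips stand arm.tip_reach ahead of it and the grasp point (between the pads) lies 167 mm ahead of it (arm.tip_reach is the distance from the TCP to the fingertips, in m); z points along the fingers, y is the line along which they close (so a half turn about z gives the same grasp; the last joint's range is limited). The gripper opens to 93 mm and grips with 3 to 60 N. Pads are 15 mm wide; open, the fingers measure 128 mm over their backs; the gripper's body (75 mm by 188 mm) begins 65 mm behind the grasp point.
Start: joints at [1.198, 0.116, 1.442, -0, 1.584, -0.038], TCP at [0.222, 0.638, 0.405] pointing down, gripper open.
Joint ranges: [-2.83, 2.83], [-0.83, 2.19], [0.07, 2.5], [-1.14, 4.28], [0.01, 3], [-2.97, 2.97]. Speed limits (rad/s): [1.89, 1.89, 2.22, 3.14, 3.14, 3.14].

## Interface

Orientations are given as a unit quaternion [w, x, y, z].
In Python, from workcell import arm gives the robot as it stands. The module is installed in compiled form; this text tells all that it offers.
- The arm moves only by the tool carry_out, never from a script. Its argument "motion" is a list of rows, each a list of 3 entries, a list of its own where there are three numbers: the turn, a rotation vector about the tool's x, y, z as a fraction of full scale, then the shift along the tool's x, y, z as a fraction of full scale, then the closure in counts, from 0 (fully open) to 255 (shut). In form: [[[wx, wy, wz], [tx, ty, tz], claw], ...]. A call has 1 to 20 rows; each row shifts and turns the commanded pose from where the row before left it, along the tool's axes as they then stand; what a row does not reach is not made up. Full scale, the value 1, is 0.04 m for a shift and 5 degrees for a turn. A row lasts 1/8 s, in which the tool goes at most 62.5 mm and 10.7 degrees, less where a joint would pass 70% of its speed; a pose out of reach is approached as far as the arm can. A call with a number of a shift or a turn outside -1 to 1 is refused whole. A call with a gripper value outside its range is refused whole. The fingers move at their own pace and stop on an object; the grip force is fixed at half the most. Time passes only in rows, so rows that do not move let the fingers close. It gives the time, the measured TCP pose, the force, the opening and the grip force at its end, in the units of the state.
- arm.observe(): the state, without advancing time (a new reading comes with each control period).
- arm.camera(name): name is "scene" or "top"; returns a dict with "img" (384x512x3 uint8, red, green, blue), "fovy" (degrees; the focal length in pixels is half the picture's height over the tangent of half this angle, whatever the lens; pixels are square), "cx", "cy" (the principal point, pixels), "extrinsics" (4x4, takes a point from camera to world coordinates). Camera axes: x right, y down, z forward; pixel columns grow to the right and rows downward; lengths in m; the calibration is good to about 2 mm. A picture is of the moment at which its call begins. There is no depth.
- arm.hand_in(): hands the job in; it is judged then, once.
Trained networks look in the newest picture that a camera, given by its name, has taken for a name from the list of things; names that differ only in an ending like _2 or _b are one class to them, and where a whole thing is asked for, a point or a joint stands for the part that bears it (a point fixed in the world has none). Each returns a list of dicts, best first, with "score" (0 to 1); they miss things now and then, are a little off and sometimes report something else, mostly with a low value. They report only what shows in the picture. A call takes as long as a camera call. They do not tell look-alikes from the thing itself.
- arm.search_frame(query, camera): "extent" ([left, top, width, height] in pixels, round what is visible of it).
- arm.mark_of(query, camera): "position" ([column, row] in pixels: a listed point, or the origin of a listed thing).
The state is a dict: "time": time; "qpos": joint angles; "joint_velocities": joint speeds; "joint_efforts": joint torques, N m; "ee_pos": TCP position; "ee_rot": TCP orientation; "force": force on the tool from outside, world axes, zero at the start; "ft_torque": the same for the moment, N m; "width": finger opening in m; "grip_force": force on a finger pad.
Only numpy, scipy, OpenCV 4.12 (cv2) and the standard library are available. Lean on these libraries where they do the work, as an engineer would, in place of code of your own. Each camera call takes 0.05 s, during which the arm holds its last target. There are 200 camera calls.

## Task

The three hand tools lie on each other's cork-faced rests: swap them round so that the block plane is on the longest rest, the sanding block on the middle-length rest and the tape measure on the shortest, each centred on its rest, upright as it stood and lined up along the rest's length. Use the free rubber mat or a clear bit of bench to park a tool on the way, and leave the pencil and the dowel that lie between the rests where they are.

Things in the scene. Friction and masses are not known exactly. Their poses are not given: they have to be found in the camera images.
- block_plane_centre (a point): Small green and steel block plane standing on its sole, 174 mm long, 54 mm high, 0.5 to 0.85 kg; its flat sides, 48 mm apart, reach 28 mm up, above which it is only 36 mm wide. The point is at its middle, 27 mm above its underside; y along its length, x across its width, z up. Grip it across the 48 mm sides, about 21 mm above its underside. It starts near the centre of the middle-length rest, overhanging its ends.
- sanding_block_centre (a point): Plain wooden sanding block, 62 mm wide, 100 mm long, 30 mm high, about 0.11 kg. The point is at its middle, 15 mm above its underside; y along its length, x across its width, z up. Grip it across the 62 mm. It starts near the centre of the shortest rest.
- tape_measure_centre (a point): Yellow tape measure case standing upright on its narrow edge, 36 mm thick, 72 mm long (82 mm with its hook, which sticks out at the -y end), 65 mm high, about 0.22 kg. The point is at the middle of the case, 32 mm above its underside; y along its length, x across its thickness, z up. Grip it across the 36 mm. It starts near the centre of the longest rest.
- rest_long_top (a point): Fixed tool rest, the longest of three: a flat dark wooden board with rounded edges, 200 mm long, 84 mm wide, with a flat cork facing (68 x 184 mm) on top, no rims; top 13 mm above the bench. The point is the centre of its top face; y runs along its 200 mm length, x across, z up.
- rest_mid_top (a point): Fixed tool rest, the middle-length of three: a flat dark wooden board with rounded edges, 155 mm long, 84 mm wide, with a flat cork facing (68 x 139 mm) on top, no rims; top 13 mm above the bench. The point is the centre of its top face; y runs along its 155 mm length, x across, z up.
- rest_short_top (a point): Fixed tool rest, the shortest of three: a flat dark wooden board with rounded edges, 110 mm long, 84 mm wide, with a flat cork facing (68 x 94 mm) on top, no rims; top 13 mm above the bench. The point is the centre of its top face; y runs along its 110 mm length, x across, z up.
- spare_mat_top (a point): Free spot: a bare dark rubber mat fixed to the bench, 150 mm long, 84 mm wide, 3 mm thick, empty at the start. The point is the centre of its top face; y along its length, x across, z up. It and the three rests stand side by side in four places about 210 mm apart, in any order.
- pencil_0_centre (a point): Loose red carpenter's pencil, 163 x 11 x 8 mm, lying on the bench in the gap between two of the four places; the point is its middle, y along its length. Leave it alone.
- dowel_1_centre (a point): Loose fluted wooden dowel, 180 mm long, 13 mm thick, lying on the bench in another gap between two places; the point is its middle, y along its length. Leave it alone.
Mind the look-alikes: they are no part of the job. Leave any orange look-alike of the part that bears tape_measure_centre alone.

How it is judged:
At the end, for the whole second after the job is handed in: Block plane on the longest rest, sanding block on the middle one, tape measure on the shortest: each tool standing on its rest, its middle within 15 mm (from above) of the rest's centre, lengths parallel within 0.2 rad (either way round), upright within 0.15 rad, at rest (horizontal distance between block_plane_centre and rest_long_top below 0.015 m and z of block_plane_centre in the frame of rest_long_top below 0.035 m and angle between the y axis of block_plane_centre and the y axis of rest_long_top, either way round below 0.2 rad and angle between each of block_plane_centre, sanding_block_centre, tape_measure_centre's own z axis and vertical below 0.15 rad and linear speed of each of block_plane, sanding_block, tape_measure below 0.02 m/s and horizontal distance between sanding_block_centre and rest_mid_top below 0.015 m and z of sanding_block_centre in the frame of rest_mid_top below 0.023 m and angle between the y axis of sanding_block_centre and the y axis of rest_mid_top, either way round below 0.2 rad and horizontal distance between tape_measure_centre and rest_short_top below 0.015 m and z of tape_measure_centre in the frame of rest_short_top below 0.0405 m and angle between the y axis of tape_measure_centre and the y axis of rest_short_top, either way round below 0.2 rad); the robot touches nothing.
It fails at once if the pencil is moved by more than 25 mm (distance of pencil_0_centre from where it was at the start of the episode above 0.025 m).
It fails at once if the dowel is moved by more than 25 mm (distance of dowel_1_centre from where it was at the start of the episode above 0.025 m).
It also fails if it takes over 118 s, if anything falls off the work surface, if the arm or the gripper's body presses on something with over 40 N, if the wrist force passes 120 N, or if a joint passes its speed limit or range.

## Working session

There is one attempt and no reset: what is moved stays moved. The work goes in short steps, Python scripts to look and compute and a tool call to move; the robot and the scene stay as the last step left them, time stands still between calls to the robot, and variables do not carry over. Pictures are saved under pics/ and viewed, at most 14 in all, crops included, and the job is handed in when it is done.

Besides the shell and the picture viewer there is one more tool, called after "Emit:" by a JSON object that holds its "fn" and its "kwargs". carry_out: Moves the arm, as the interface text tells. Its arguments: {"type":"object","properties":{"motion":{"type":"array","items":{"type":"array"}}},"required":["motion"]}

```bash
mkdir -p pics; cat > h.py <<'E'
import numpy as np, cv2
from workcell import arm
def ray(c,uv):
    f=192/np.tan(np.radians(c["fovy"])/2); E=np.array(c["extrinsics"])
    d=E[:3,:3]@np.array([(uv[0]-c["cx"])/f,(uv[1]-c["cy"])/f,1]); return E[:3,3],d
def at(c,uv,z):
    o,d=ray(c,uv); return o+d*(z-o[2])/d[2]
def proj(c,p):
    f=192/np.tan(np.radians(c["fovy"])/2); E=np.array(c["extrinsics"])
    q=E[:3,:3].T@(np.array(p)-E[:3,3]); return q[:2]/q[2]*f+[c["cx"],c["cy"]]
E
python3 - <<'E'
from h import *
print(arm.tip_reach, arm.observe())
Z=dict(block_plane_centre=.04,sanding_block_centre=.028,tape_measure_centre=.045,rest_long_top=.013,rest_mid_top=.013,rest_short_top=.013,spare_mat_top=.003,pencil_0_centre=.004,dowel_1_centre=.006)
for n in("top","scene"):
    c=arm.camera(n); cv2.imwrite(f"pics/{n}0.png",c["img"][:,:,::-1])
    print(n,c["fovy"],np.round(c["extrinsics"],3).tolist())
    for k,z in Z.items():
        for r in arm.mark_of(k,n)[:3]: print(k,round(r["score"],2),np.round(r["position"]),np.round(at(c,r["position"],z),3))
E
```

```text
0.1861 {'time': 0.0, 'qpos': array([ 1.19819925e+00,  1.16470942e-01,  1.44229100e+00,  4.45666390e-05,
        1.58399327e+00, -3.77620335e-02]), 'joint_velocities': array([ 1.49896088e-05,  6.91043729e-04, -5.74753654e-05, -4.55095433e-04,
        3.39751312e-04,  3.32338208e-04]), 'joint_efforts': array([ 1.57967148e-03, -7.21267462e+01, -6.22600651e+01,  7.80590717e-02,
        2.38251529e-02, -1.33841545e-04]), 'ee_pos': array([0.22179419, 0.63752285, 0.40399922]), 'ee_rot': array([-1.40245744e-04,  1.66636231e-01,  9.86018270e-01, -5.64546948e-04]), 'force': array([-0.3793042 ,  0.29310043, -0.56124308]), 'ft_torque': array([ 0.06118032,  0.04819494, -0.01365815]), 'grip_force': 0.0, 'width': 0.09281219861268471}
top 53.4748488492395 [[0.028, -0.995, 0.097, 0.405], [-1.0, -0.028, -0.006, 0.061], [0.009, -0.097, -0.995, 1.171], [0.0, 0.0, 0.0, 1.0]]
block_plane_centre 0.83 [385. 184.] [ 0.559 -0.315  0.04 ]
sanding_block_centre 0.68 [315. 184.] [ 0.552 -0.108  0.028]
sanding_block_centre 0.54 [385. 186.] [ 0.553 -0.321  0.028]
tape_measure_centre 0.76 [244. 168.] [0.593 0.109 0.045]
tape_measure_centre 0.68 [125. 278.] [0.259 0.442 0.045]
rest_long_top 0.76 [243. 171.] [0.588 0.111 0.013]
rest_mid_top 0.85 [378. 184.] [ 0.56  -0.303  0.013]
rest_short_top 0.84 [313. 183.] [ 0.558 -0.104  0.013]
rest_short_top 0.66 [241. 170.] [0.591 0.118 0.013]
spare_mat_top 0.71 [181. 177.] [0.566 0.303 0.003]
pencil_0_centre 0.5 [212. 181.] [0.555 0.206 0.004]
dowel_1_centre 0.57 [345. 180.] [ 0.57  -0.204  0.006]
scene 45.12826664999304 [[-0.778, -0.368, 0.509, -0.379], [-0.628, 0.456, -0.63, 1.146], [-0.0, -0.81, -0.586, 1.067], [0.0, 0.0, 0.0, 1.0]]
tape_measure_centre 0.8 [233. 284.] [0.249 0.464 0.045]
rest_short_top 0.63 [270. 172.] [ 0.548 -0.106  0.013]
spare_mat_top 0.44 [198. 223.] [0.557 0.298 0.003]
pencil_0_centre 0.62 [218. 208.] [0.558 0.194 0.004]
pencil_0_centre 0.4 [198. 222.] [0.563 0.294 0.004]
```

```bash
python3 - <<'E'
import cv2
a=cv2.imread("pics/top0.png")
cv2.imwrite("pics/top0c.png",cv2.resize(a[100:310,100:440],None,fx=2.35,fy=2.35,interpolation=cv2.INTER_CUBIC))
E
```

```text
(no output)
```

View pics/top0c.png

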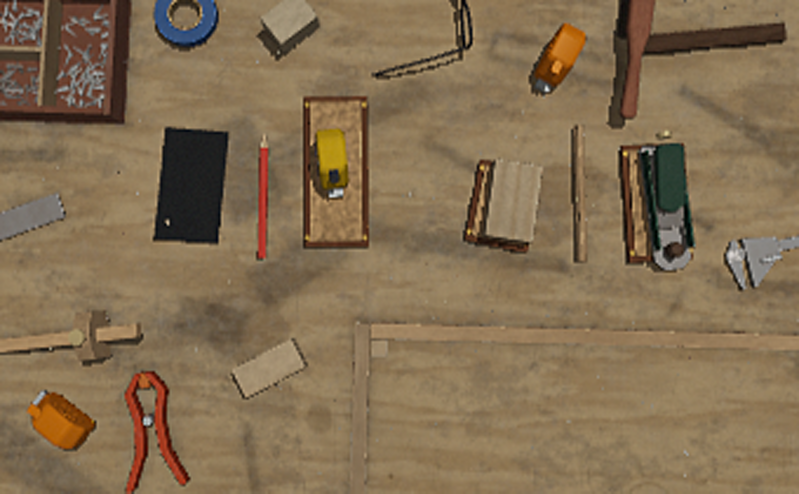

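View pics/scene0.png

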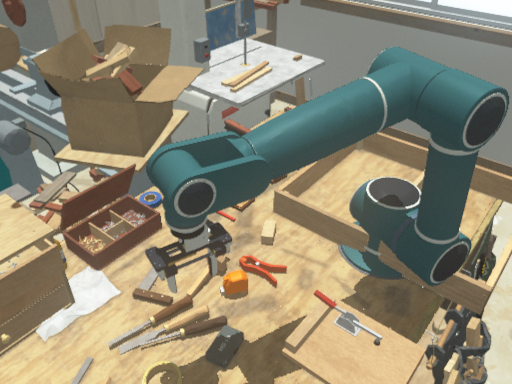

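Candidates for the tape measure in the top picture: yellow at (241,169), orange at (126,278) and orange at (338,125). I choose the yellow one on the long rest. The sanding block is at (319,186), the plane at (385,187) and the mat at (181,178). Next is a close crop to check the choice and read the edges.

```bash
python3 - <<'E'
import cv2,numpy as np
a=cv2.imread("pics/top0.png")
A=[cv2.resize(a[135:225,x:x+w],None,fx=6,fy=6,interpolation=cv2.INTER_CUBIC) for x,w in((225,35),(295,42),(358,44))]
for i in A:
    for r in range(0,540,60): cv2.line(i,(0,r),(6,r),(255,255,255),1)
    for r in range(0,i.shape[1],60): cv2.line(i,(r,0),(r,6),(255,255,255),1)
cv2.imwrite("pics/m.png",np.hstack(A))
E
```

```text
(no output)
```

View pics/m.png

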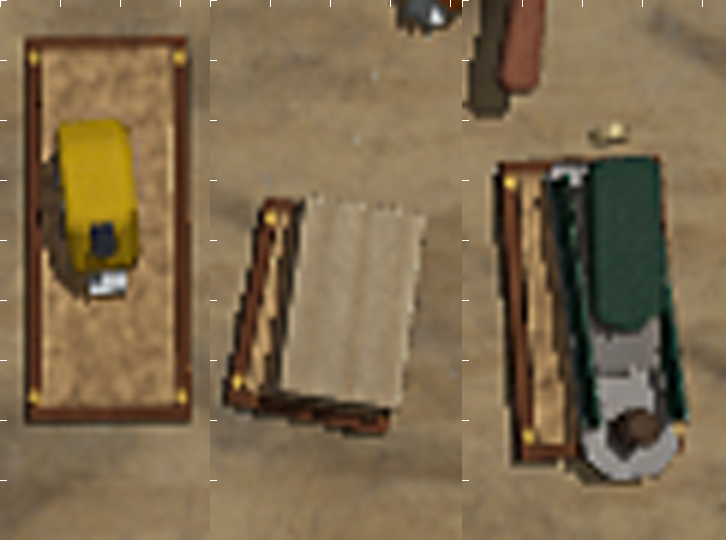

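```bash
python3 - <<'E'
from h import *
c=arm.camera("top")
def P(off,sub,z,pts):
    return np.array([at(c,(off+(u-sub+.5)/6-.5,135+(v+.5)/6-.5),z)[:2] for u,v in pts])
def ang(v): return np.arctan2(v[1],v[0])  # direction along length vs world x
Lr=P(225,0,.013,[(24,38),(188,38),(190,423),(26,423)]); print("long",Lr.mean(0),ang(Lr[0]-Lr[3]),ang(Lr[1]-Lr[2]),np.linalg.norm(Lr[0]-Lr[3]))
T=P(225,0,.078,[(58,122),(124,120),(136,262),(72,270)]); print("tape",T.round(3),T.mean(0),ang(T[0]-T[3]),ang(T[1]-T[2]))
S=P(295,210,.043,[(308,198),(427,210),(400,407),(280,388)]); print("sand",S.mean(0),ang(S[0]-S[3]),ang(S[1]-S[2]),np.linalg.norm(S[0]-S[3]))
def left(tl,bl,w=.084):
    d=(tl-bl)/np.linalg.norm(tl-bl); n=np.array([d[1],-d[0]]); return (tl+bl)/2+n*w/2,ang(d),np.linalg.norm(tl-bl)
print("short",left(*P(295,210,.013,[(265,198),(224,403)])))
print("mid",left(*P(358,462,.013,[(497,163),(515,463)])))
B=P(358,462,.041,[(548,172),(662,160),(685,425),(585,425)]); print("plane",B.round(3),B.mean(0),ang(B[0]-B[3]),ang(B[1]-B[2]))
print("plane ends",P(358,462,.02,[(604,160),(632,480)]), "cap",P(358,462,.067,[(590,175),(660,175),(598,300),(660,300)]))
print("spare",[ [round(r["score"],2),at(c,r["position"],.003)] for r in arm.mark_of("spare_mat_top","top")[:1]])
E
```

```text
long [0.58288643 0.11375201] 0.041076756944933734 0.03412623688011656 0.19883608272446365
tape [[0.625 0.136]
 [0.626 0.104]
 [0.557 0.096]
 [0.552 0.127]] [0.59016357 0.11594714] 0.12736867887424982 0.11475939535267113
sand [ 0.54898428 -0.11584483] -0.12950293544116695 -0.12461947504298836 0.09645195215000536
short (array([ 0.54392528, -0.10606677]), np.float64(-0.17805705581135692), np.float64(0.10770550314815153))
mid (array([ 0.55343731, -0.30483154]), np.float64(0.06094508086560843), np.float64(0.1544201182706047))
plane [[ 0.619 -0.276]
 [ 0.627 -0.334]
 [ 0.493 -0.344]
 [ 0.492 -0.294]] [ 0.55766491 -0.31210954] 0.1437023814939234 0.08042572486855123
plane ends [[ 0.62976027 -0.31112095]
 [ 0.46647433 -0.32479924]] cap [[ 0.61292596 -0.28902983]
 [ 0.61393236 -0.32344312]
 [ 0.55128212 -0.29279423]
 [ 0.55215327 -0.32311212]]
spare [[0.59, array([0.56782936, 0.30268813, 0.003     ])]]
```

```bash
cat >> h.py <<'E'
from scipy.spatial.transform import Rotation as Rn
def goto(x,y,gz,th,s=None):
    """units (turn about tool xyz, then shift in the turned frame) to bring the grasp point to x,y,gz with length direction th"""
    s=s or arm.observe(); q=np.array(s["ee_rot"]); R=Rn.from_quat(q[[1,2,3,0]])
    cands=[Rn.from_matrix(np.array([[np.cos(t),-np.sin(t),0],[np.sin(t),np.cos(t),0],[0,0,1]])@np.diag([1,-1,-1.])) for t in (th,th+np.pi)]
    T=min(cands,key=lambda T:(R.inv()*T).magnitude())
    w=np.degrees((R.inv()*T).as_rotvec())/5
    d=T.inv().apply(np.array([x,y,gz+.167])-s["ee_pos"])/.04
    print("turn",w.round(2),"shift",d.round(2),"q",np.round(s["qpos"],2),"ee",np.round(s["ee_pos"],3),"w",round(s["width"],4))
E
python3 -c "
from h import *
goto(.59,.115,.17,.12)"
```

```text
turn [-0.   -0.   -5.21] shift [ -7.58 -14.07   1.69] q [ 1.2   0.12  1.44 -0.    1.58 -0.04] ee [0.222 0.638 0.405] w 0.0933
```

Emit:
{"fn": "carry_out", "kwargs": {"motion": [[[0,0,-0.868],[0,0,0],0],[[0,0,-0.868],[0,0,0],0],[[0,0,-0.868],[0,0,0],0],[[0,0,-0.868],[0,0,0],0],[[0,0,-0.868],[0,0,0],0],[[0,0,-0.868],[0,0,0],0],[[0,0,0],[-0.54,-1,0.12],0],[[0,0,0],[-0.54,-1,0.12],0],[[0,0,0],[-0.54,-1,0.12],0],[[0,0,0],[-0.54,-1,0.12],0],[[0,0,0],[-0.54,-1,0.12],0],[[0,0,0],[-0.54,-1,0.12],0],[[0,0,0],[-0.54,-1,0.12],0],[[0,0,0],[-0.54,-1,0.12],0],[[0,0,0],[-0.54,-1,0.12],0],[[0,0,0],[-0.54,-1,0.12],0],[[0,0,0],[-0.54,-1,0.12],0],[[0,0,0],[-0.54,-1,0.12],0],[[0,0,0],[-0.54,-1,0.12],0],[[0,0,0],[-0.54,-1,0.12],0]]}}

```text
time: 3.6
ee_pos: [0.5896, 0.1162, 0.3376]
ee_rot: [0.0, -0.06, 0.998, 0.0]
force: [-0.1, 1.1, 0.8]
width: 0.0929
grip_force: 0.0
```

```bash
python3 -c "
from h import *
goto(.59,.115,.046,.12)
c=arm.camera('scene'); cv2.imwrite('pics/s1.png',cv2.resize(c['img'][100:300,130:400,::-1],None,fx=2.9,fy=2.9,interpolation=cv2.INTER_CUBIC))
for k,z in (('tape_measure_centre',.045),('rest_long_top',.013)):
  for n in('scene',):
    for r in arm.mark_of(k,n)[:3]: print(k,round(r['score'],2),np.round(r['position']),at(c,r['position'],z))"
```

```text
turn [ 0.  0. -0.] shift [-0.01 -0.03  3.11] q [ 0.15 -0.02  1.69  0.    1.47 -1.54] ee [0.59  0.116 0.338] w 0.0929
tape_measure_centre 0.87 [234. 280.] [0.25754839 0.4483062  0.045     ]
tape_measure_centre 0.65 [241. 145.] [ 0.74039702 -0.15258008  0.045     ]
rest_long_top 0.86 [225. 194.] [0.59136019 0.11946746 0.013     ]
rest_long_top 0.67 [272. 168.] [ 0.55868524 -0.13650058  0.013     ]
```

View pics/s1.png

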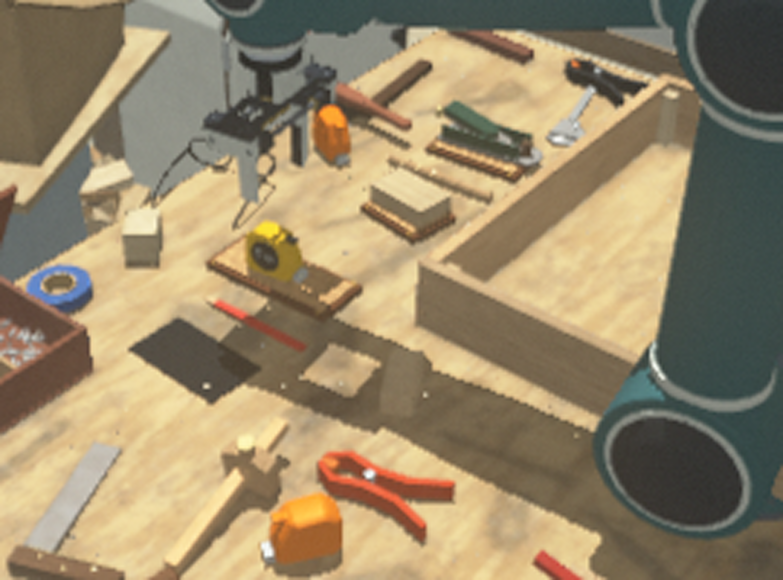

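Emit:
{"fn": "carry_out", "kwargs": {"motion": [[[0,0,0],[0,-0.03,0.6],0],[[0,0,0],[0,0,0.6],0],[[0,0,0],[0,0,0.6],0],[[0,0,0],[0,0,0.6],0],[[0,0,0],[0,0,0.4],0],[[0,0,0],[0,0,0.3],0],[[0,0,0],[0,0,0],255],[[0,0,0],[0,0,0],255],[[0,0,0],[0,0,0],255],[[0,0,0],[0,0,0],255],[[0,0,0],[0,0,0],255],[[0,0,0],[0,0,0],255],[[0,0,0],[0,0,0],255],[[0,0,0],[0,0,0],255]]}}

```text
time: 5.5
ee_pos: [0.5891, 0.1164, 0.2136]
ee_rot: [0.0, -0.06, 0.998, -0.0]
force: [-0.1, 0.1, -1.0]
width: 0.0359
grip_force: 29.9
```

```bash
python3 -c "
from h import *
goto(.59,.115,.046,.12)
c=arm.camera('scene'); cv2.imwrite('pics/s2.png',cv2.resize(c['img'][120:270,160:360,::-1],None,fx=4,fy=4,interpolation=cv2.INTER_CUBIC))
print(proj(c,[.59,.115,.045]),proj(c,[.568,-.03,.0]))
c=arm.camera('top')
m=cv2.inRange(cv2.cvtColor(c['img'],cv2.COLOR_RGB2HSV),(0,0,0),(180,255,60))
r=m[140:220,165:205]; k=cv2.connectedComponentsWithStats(r); print(k[2],k[3])
i=1+np.argmax(k[2][1:,4]); ys,xs=np.where(k[1]==i); b=cv2.minAreaRect(np.float32(np.c_[xs+165,ys+140])); print(b)
print(at(c,b[0],.003),[at(c,p,.003)[:2].round(3) for p in cv2.boxPoints(b)])
"
```

```text
turn [-0.  0. -0.] shift [-0.02 -0.04  0.01] q [ 0.15  0.07  1.81 -0.    1.26 -1.54] ee [0.589 0.116 0.214] w 0.0359
[225.54540414 186.38902044] [254.21643802 180.97184049]
[[   0    0   40   80 1819]
 [  35    0    4   25   56]
 [   0   14   39   49 1290]
 [  35   32    5    6   13]
 [  33   44    6    8   21]
 [  39   50    1    1    1]] [[20.93897746 41.06652007]
 [36.32142857 11.80357143]
 [16.2875969  38.40852713]
 [37.15384615 34.23076923]
 [35.47619048 47.47619048]
 [39.         50.        ]]
((185.23226928710938, 178.98538208007812), (35.76112365722656, 47.928062438964844), 5.856013774871826)
[0.55983346 0.2898744  0.003     ] [array([0.49 , 0.349]), array([0.639, 0.341]), array([0.631, 0.23 ]), array([0.482, 0.239])]
```

View pics/s2.png

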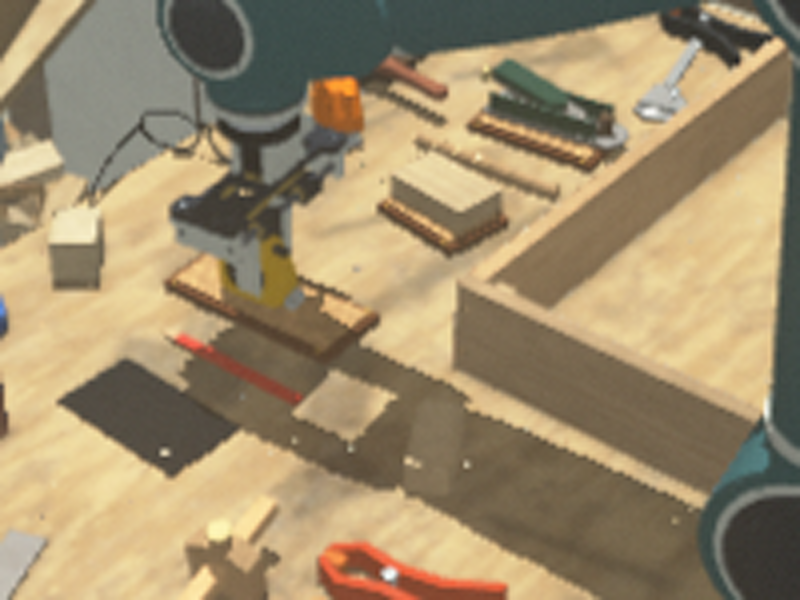

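Emit:
{"fn": "carry_out", "kwargs": {"motion": [[[0,0,0],[0,0,-0.3],255],[[0,0,0],[0,0,-0.6],255],[[0,0,0],[0,0,-0.6],255],[[0,0,0],[0,0,-0.5],255],[[0,0,0.76],[0,0,0],255],[[0,0,0.76],[0,0,0],255],[[0,0,0.76],[0,0,0],255],[[0,0,0],[0,0,0],255]]}}

```text
time: 6.6
ee_pos: [0.589, 0.1165, 0.2939]
ee_rot: [-0.0, 0.039, 0.999, -0.0]
force: [-0.5, -0.2, -2.2]
width: 0.0359
grip_force: 29.9
```

```bash
python3 -c "
from h import *
goto(.562,.303,.038,-.08)"
```

```text
turn [-0.   -0.    0.01] shift [1.05 4.59 2.22] q [ 0.15  0.01  1.74 -0.    1.4  -1.34] ee [0.589 0.116 0.294] w 0.0359
```

Emit:
{"fn": "carry_out", "kwargs": {"motion": [[[0,0,0],[-0.0,0.3,0],255],[[0,0,0],[0.2,0.7,0],255],[[0,0,0],[0.25,1,0],255],[[0,0,0],[0.3,1,0],255],[[0,0,0],[0.2,1,0],255],[[0,0,0],[0.1,0.6,0],255],[[0,0,0],[0,0,0.5],255],[[0,0,0],[0,0,0.6],255],[[0,0,0],[0,0,0.6],255],[[0,0,0],[0,0,0.3],255],[[0,0,0],[0,0,0.12],255],[[0,0,0],[0,0,0.09],255],[[0,0,0],[0,0,0.03],255],[[0,0,0],[0,0,0],255]]}}

```text
time: 8.35
ee_pos: [0.5618, 0.3032, 0.2044]
ee_rot: [0.0, 0.04, 0.999, 0.0]
force: [-0.5, 0.5, -3.0]
width: 0.036
grip_force: 29.9
```

Emit:
{"fn": "carry_out", "kwargs": {"motion": [[[0,0,0],[0,0,0.02],255],[[0,0,0],[0,0,0],0],[[0,0,0],[0,0,0],0],[[0,0,0],[0,0,0],0],[[0,0,0],[0,0,0],0],[[0,0,0],[0,0,-0.3],0],[[0,0,0],[0,0,-0.7],0],[[0,0,0],[0,0,-0.8],0],[[0,0,0],[0,0,-0.8],0],[[0,0,0],[0,0,-0.8],0],[[0,0,0],[0,0,0],0]]}}

```text
time: 9.72
ee_pos: [0.5619, 0.3033, 0.343]
ee_rot: [0.002, 0.04, 0.999, 0.001]
force: [0.1, -1.0, -0.9]
width: 0.093
grip_force: 0.0
```

```bash
python3 -c "
from h import *
goto(.552,-.313,.17,.09)"
```

```text
turn [ 0.02  0.05 -1.94] shift [  1.63 -15.32   0.15] q [ 0.45  0.06  1.6  -0.    1.48 -1.04] ee [0.562 0.303 0.343] w 0.093
```

Emit:
{"fn": "carry_out", "kwargs": {"motion": [[[0,0.05,-0.64],[0,0,0],0],[[0,0,-0.65],[0,0,0],0],[[0,0,-0.65],[0,0,0],0],[[0,0,0],[0,-0.5,0],0],[[0,0,0],[0.1,-1,0],0],[[0,0,0],[0.1,-1,0],0],[[0,0,0],[0.1,-1,0],0],[[0,0,0],[0.1,-1,0],0],[[0,0,0],[0.1,-1,0],0],[[0,0,0],[0.1,-1,0],0],[[0,0,0],[0.1,-1,0],0],[[0,0,0],[0.1,-1,0],0],[[0,0,0],[0.1,-1,0],0],[[0,0,0],[0.1,-1,0],0],[[0,0,0],[0.1,-1,0],0],[[0,0,0],[0.2,-1,0],0],[[0,0,0],[0.2,-1,0],0],[[0,0,0],[0.1,-1,0],0],[[0,0,0],[0.03,-0.82,0.15],0]]}}

```text
time: 12.1
ee_pos: [0.5508, -0.3152, 0.3333]
ee_rot: [-0.002, -0.044, 0.999, -0.0]
force: [0.5, 0.2, 0.2]
width: 0.0932
grip_force: 0.0
```

```bash
python3 -c "
from h import *
goto(.552,-.313,.036,.09)
c=arm.camera('scene'); cv2.imwrite('pics/s3.png',cv2.resize(c['img'][110:210,240:360,::-1],None,fx=5,fy=5,interpolation=cv2.INTER_CUBIC))
t=arm.camera('top'); cv2.imwrite('pics/t3.png',cv2.resize(t['img'][120:230,160:280,::-1],None,fx=5,fy=5,interpolation=cv2.INTER_CUBIC))
for r in arm.mark_of('block_plane_centre','scene'):print(r,at(c,r['position'],.04))
"
```

```text
turn [ 0.   -0.05 -0.03] shift [-0.04  0.05  3.26] q [-0.56  0.06  1.62 -0.    1.47 -2.22] ee [ 0.551 -0.315  0.333] w 0.0932
{'position': [299.5, 145.5], 'score': 0.71} [ 0.54681338 -0.31514899  0.04      ]
```

View pics/s3.png

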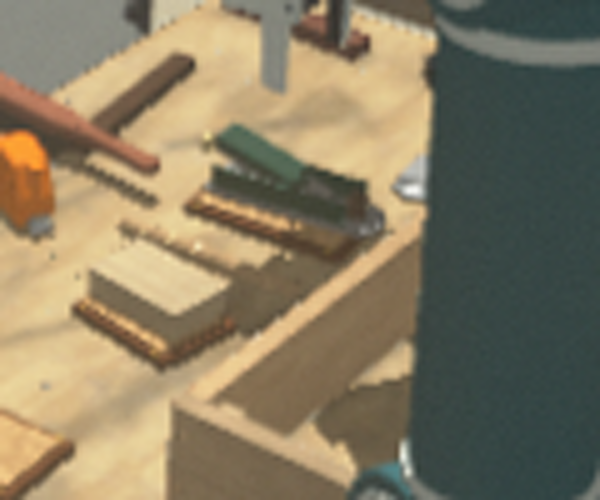

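View pics/t3.png

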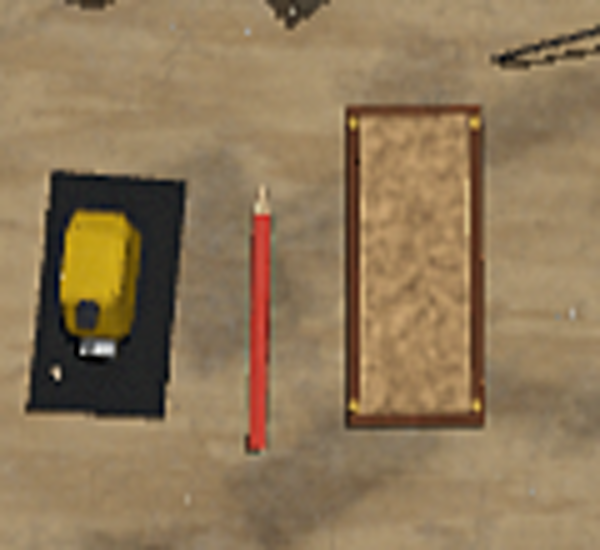

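Emit:
{"fn": "carry_out", "kwargs": {"motion": [[[0,-0.05,0],[-0.03,0.04,0.6],0],[[0,0,0],[0,0,0.7],0],[[0,0,0],[0,0,0.7],0],[[0,0,0],[0,0,0.6],0],[[0,0,0],[0,0,0.4],0],[[0,0,0],[0,0,0.2],0],[[0,0,0],[0,0,0.09],0],[[0,0,0],[0,0,0],255],[[0,0,0],[0,0,0],255],[[0,0,0],[0,0,0],255],[[0,0,0],[0,0,0],255],[[0,0,0],[0,0,0],255],[[0,0,0],[0,0,0],255],[[0,0,0],[0,0,0],255]]}}

```text
time: 14.0
ee_pos: [0.5528, -0.3114, 0.2016]
ee_rot: [0.0, -0.045, 0.999, 0.0]
force: [-0.6, -4.4, 0.5]
width: 0.0473
grip_force: 29.9
```

```bash
python3 -c "
from h import *
goto(.552,-.313,.0345,.09)
t=arm.camera('top')
def P(pts,z): return np.array([at(t,(160+(u+.5)/5-.5,120+(v+.5)/5-.5),z)[:2] for u,v in pts])
L=P([(347,105),(484,105),(484,428),(346,428)],.013);d=L[0]-L[3]+L[1]-L[2];print('long',L.mean(0),np.arctan2(d[1],d[0]))
L=P([(352,123),(475,122),(475,405),(353,406)],.013);d=L[0]-L[3]+L[1]-L[2];print('long screws',L.mean(0),np.arctan2(d[1],d[0]))
L=P([(73,211),(124,211),(139,335),(64,335)],.068);print('tape top',P([(74,212),(125,212),(122,335),(66,335)],.068).round(3))
"
```

```text
turn [ 0.  0. -0.] shift [ 0.02 -0.04  0.  ] q [-0.55  0.16  1.74  0.    1.25 -2.21] ee [ 0.553 -0.311  0.202] w 0.0473
long [0.58322884 0.11304147] 0.030870671363486132
long screws [0.58455815 0.11400955] 0.03422466268447799
tape top [[0.6   0.311]
 [0.601 0.281]
 [0.529 0.28 ]
 [0.528 0.312]]
```

Emit:
{"fn": "carry_out", "kwargs": {"motion": [[[0,0,0],[0,0,-0.2],255],[[0,0,0],[0,0,-0.4],255],[[0,0,0],[0,0,-0.6],255],[[0,0,0],[0,0,-0.6],255],[[0,0,0],[0,0,-0.6],255],[[0,0,0],[0,0,-0.2],255],[[0,0,0.32],[0,0,0],255],[[0,0,0.33],[0,0,0],255],[[0,0,0],[0,0,0],255]]}}

```text
time: 15.18
ee_pos: [0.5527, -0.3112, 0.3045]
ee_rot: [-0.001, -0.016, 1.0, 0.001]
force: [-0.4, -0.1, -5.0]
width: 0.0476
grip_force: 29.9
```

```bash
python3 -c "
from h import *
goto(.5835,.1135,.0355,.033)"
```

```text
turn [ 0.02 -0.01 -0.01] shift [-1.12 10.59  2.55] q [-0.55  0.07  1.65  0.    1.42 -2.16] ee [ 0.553 -0.311  0.304] w 0.0476
```

Emit:
{"fn": "carry_out", "kwargs": {"motion": [[[0.02,0,0],[0,0.3,0],255],[[0,0,0],[0,0.7,0],255],[[0,0,0],[-0.1,1,0],255],[[0,0,0],[-0.2,1,0],255],[[0,0,0],[-0.2,1,0],255],[[0,0,0],[-0.2,1,0],255],[[0,0,0],[-0.1,1,0],255],[[0,0,0],[-0.1,1,0],255],[[0,0,0],[-0.1,1,0],255],[[0,0,0],[-0.1,1,0],255],[[0,0,0],[-0.02,1,0],255],[[0,0,0],[0,0.59,0],255],[[0,0,0],[0,0,0.4],255],[[0,0,0],[0,0,0.5],255],[[0,0,0],[0,0,0.4],255],[[0,0,0],[0,0,0],255]]}}

```text
time: 17.18
ee_pos: [0.5832, 0.1129, 0.251]
ee_rot: [-0.001, -0.016, 1.0, -0.001]
force: [0.7, -0.1, -5.3]
width: 0.0476
grip_force: 29.9
```

```bash
python3 -c "
from h import *
goto(.5835,.1135,.0355,.033)
c=arm.camera('scene'); cv2.imwrite('pics/s4.png',cv2.resize(c['img'][130:250,170:300,::-1],None,fx=5,fy=5,interpolation=cv2.INTER_CUBIC))
s=arm.observe();p=s['ee_pos']-[0,0,.167]
for k in(-.087,0,.087):
  for z in(-.021,): q=proj(c,p+[k,.033*k,z]);print(k,q,(q-[170,130])*5)
t=arm.camera('top');cv2.imwrite('pics/t4.png',cv2.resize(t['img'][100:230,290:410,::-1],None,fx=4.5,fy=4.5,interpolation=cv2.INTER_CUBIC))
"
```

```text
turn [-0.02 -0.03 -0.01] shift [-0.01  0.01  1.21] q [ 0.15  0.03  1.79 -0.    1.33 -1.45] ee [0.583 0.113 0.251] w 0.0476
-0.087 [245.38208859 190.95405226] [376.91044296 304.77026129]
0 [227.0164779  182.62755048] [285.08238952 263.13775238]
0.087 [209.53165526 174.70037564] [197.6582763 223.5018782]
```

View pics/s4.png

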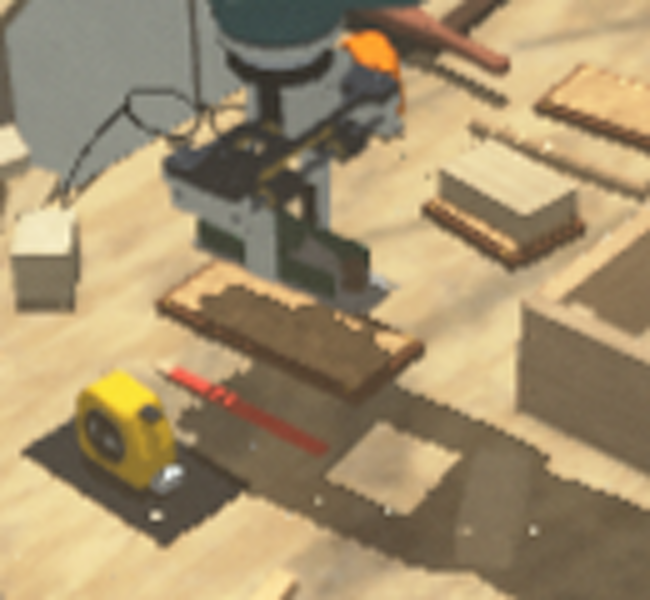

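View pics/t4.png

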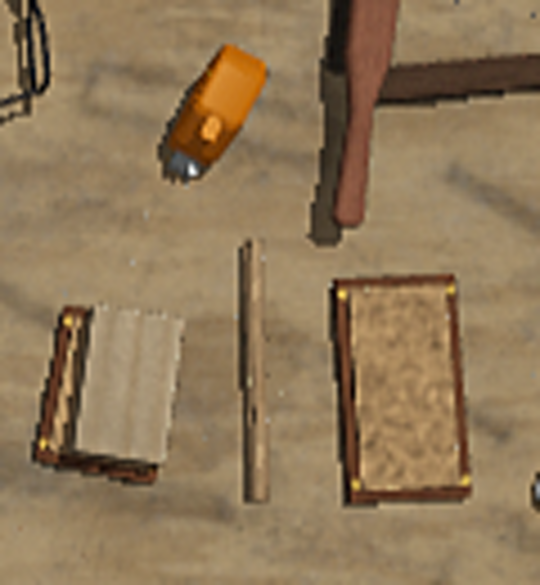

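Emit:
{"fn": "carry_out", "kwargs": {"motion": [[[0,0,0],[-0.01,0.01,0.4],255],[[0,0,0],[0,0,0.4],255],[[0,0,0],[0,0,0.2],255],[[0,0,0],[0,0,0.12],255],[[0,0,0],[0,0,0.08],255],[[0,0,0],[0,0,0.02],255],[[0,0,0],[0,0,0],255],[[0,0,0],[0,0,0],0],[[0,0,0],[0,0,0],0],[[0,0,0],[0,0,0],0],[[0,0,0],[0,0,0],0],[[0,0,0],[0,0,-0.3],0],[[0,0,0],[0,0,-0.7],0],[[0,0,0],[0,0,-0.8],0],[[0,0,0],[0,0,-0.8],0],[[0,0,0],[0,0,-0.5],0],[[0,0,0],[0,0,0],0]]}}

```text
time: 19.4
ee_pos: [0.584, 0.1141, 0.3297]
ee_rot: [0.001, -0.017, 1.0, -0.0]
force: [-0.4, 0.2, -0.1]
width: 0.093
grip_force: 0.0
```

```bash
python3 -c "
from h import *
goto(.549,-.114,.16,-.128)
t=arm.camera('top')
def P(pts,z): return np.array([at(t,(290+(u+.5)/4.5-.5,100+(v+.5)/4.5-.5),z)[:2] for u,v in pts])
def rep(n,pts,z): L=P(pts,z);d=L[0]-L[3]+L[1]-L[2];print(n,L.mean(0),np.arctan2(d[1],d[0]))
rep('mid',[(333,281),(455,274),(470,493),(348,503)],.013)
rep('midscrews',[(343,294),(450,289),(464,478),(355,485)],.013)
rep('sand',[(98,304),(184,319),(163,462),(76,448)],.043)
"
```

```text
turn [-0.01  0.03  1.85] shift [ 0.14 -5.77  0.07] q [ 0.15 -0.03  1.71 -0.    1.45 -1.45] ee [0.584 0.114 0.33 ] w 0.093
mid [ 0.55509332 -0.30571619] 0.06539699852210897
midscrews [ 0.55585868 -0.30674461] 0.06569668366204623
sand [ 0.54877271 -0.1158875 ] -0.1344398384398025
```

Emit:
{"fn": "carry_out", "kwargs": {"motion": [[[0,0.03,0.6],[0,0,0],0],[[0,0,0.6],[0,0,0],0],[[0,0,0.65],[0,0,0],0],[[0,0,0],[0,-0.5,0],0],[[0,0,0],[0,-1,0],0],[[0,0,0],[0.1,-1,0],0],[[0,0,0],[0,-1,0],0],[[0,0,0],[0,-1,0],0],[[0,0,0],[0,-1,0],0],[[0,0,0],[0.05,-0.32,0],0],[[0,0,0],[0,0,0],0]]}}

```text
time: 20.82
ee_pos: [0.5478, -0.1167, 0.328]
ee_rot: [-0.002, 0.064, 0.998, -0.001]
force: [0.2, 0.9, 0.1]
width: 0.0929
grip_force: 0.0
```

```bash
python3 -c "
from h import *
goto(.549,-.116,.035,-.13)
t=arm.camera('top');cv2.imwrite('pics/t5.png',cv2.resize(t['img'][120:230,210:345,::-1],None,fx=5,fy=5,interpolation=cv2.INTER_CUBIC))
"
```

```text
turn [-0.01 -0.04  0.01] shift [-0.03  0.02  3.15] q [-0.26 -0.1   1.79 -0.    1.46 -1.7 ] ee [ 0.548 -0.117  0.328] w 0.0929
```

View pics/t5.png

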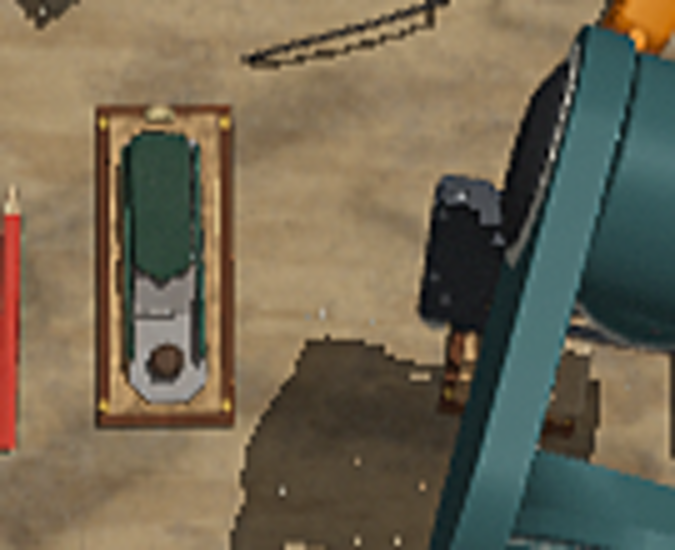

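Emit:
{"fn": "carry_out", "kwargs": {"motion": [[[0,-0.04,0],[-0.03,0.02,0.6],0],[[0,0,0],[0,0,0.7],0],[[0,0,0],[0,0,0.7],0],[[0,0,0],[0,0,0.6],0],[[0,0,0],[0,0,0.3],0],[[0,0,0],[0,0,0.2],0],[[0,0,0],[0,0,0.02],0],[[0,0,0],[0,0,0],255],[[0,0,0],[0,0,0],255],[[0,0,0],[0,0,0],255],[[0,0,0],[0,0,0],255],[[0,0,0],[0,0,0],255],[[0,0,0],[0,0,0],255]]}}

```text
time: 22.5
ee_pos: [0.5496, -0.1157, 0.204]
ee_rot: [0.001, 0.064, 0.998, -0.001]
force: [-1.7, 1.6, 4.8]
width: 0.0618
grip_force: 30.0
```

```bash
python3 -c "
from h import *
goto(.549,-.116,.035,-.13)
"
```

```text
turn [-0.02  0.02  0.02] shift [ 0.01 -0.01  0.05] q [-0.25 -0.    1.9  -0.    1.24 -1.69] ee [ 0.55  -0.116  0.204] w 0.0618
```

Emit:
{"fn": "carry_out", "kwargs": {"motion": [[[0,0,0],[0,0,-0.2],255],[[0,0,0],[0,0,-0.5],255],[[0,0,0],[0,0,-0.6],255],[[0,0,0],[0,0,-0.5],255],[[0,0,0],[0,0,-0.2],255],[[0,0,-0.75],[0,0,0],255],[[0,0,-0.75],[0,0,0],255],[[0,0,-0.73],[0,0,0],255],[[0,0,0],[0,0,0],255]]}}

```text
time: 23.62
ee_pos: [0.5493, -0.1155, 0.2835]
ee_rot: [0.0, -0.033, 0.999, -0.001]
force: [-0.5, 0.5, -1.3]
width: 0.0619
grip_force: 30.0
```

```bash
python3 -c "
from h import *
goto(.5555,-.306,.0375,.065)
t=arm.camera('top');cv2.imwrite('pics/t6.png',cv2.resize(t['img'][140:230,295:385,::-1],None,fx=6,fy=6,interpolation=cv2.INTER_CUBIC))
"
```

```text
turn [-0.02  0.    0.01] shift [ 0.16 -4.76  1.97] q [-0.25 -0.07  1.83 -0.    1.38 -1.89] ee [ 0.549 -0.116  0.283] w 0.0619
```

Emit:
{"fn": "carry_out", "kwargs": {"motion": [[[-0.02,0,0],[0,-0.4,0],255],[[0,0,0],[0,-0.8,0],255],[[0,0,0],[0.06,-1,0],255],[[0,0,0],[0.1,-1,0],255],[[0,0,0],[0,-0.9,0],255],[[0,0,0],[0,-0.66,0],255],[[0,0,0],[0,0,0.4],255],[[0,0,0],[0,0,0.5],255],[[0,0,0],[0,0,0.5],255],[[0,0,0],[0,0,0.3],255],[[0,0,0],[0,0,0.15],255],[[0,0,0],[0,0,0.09],255],[[0,0,0],[0,0,0.02],255],[[0,0,0],[0,0,0],255]]}}

```text
time: 25.42
ee_pos: [0.5558, -0.306, 0.2058]
ee_rot: [0.001, -0.033, 0.999, -0.0]
force: [0.0, -0.6, -1.2]
width: 0.0621
grip_force: 30.0
```

```bash
python3 -c "
from h import *
goto(.5555,-.306,.0375,.065)
"
```

```text
turn [-0.    0.01  0.02] shift [ 0.01 -0.    0.03] q [-0.54  0.15  1.73  0.    1.25 -2.18] ee [ 0.556 -0.306  0.206] w 0.0621
```

Emit:
{"fn": "carry_out", "kwargs": {"motion": [[[0,0,0],[0,0,0.04],255],[[0,0,0],[0,0,0],255],[[0,0,0],[0,0,0],0],[[0,0,0],[0,0,0],0],[[0,0,0],[0,0,0],0],[[0,0,0],[0,0,-0.3],0],[[0,0,0],[0,0,-0.7],0],[[0,0,0],[0,0,-0.8],0],[[0,0,0],[0,0,-0.8],0],[[0,0,0],[0,0,-0.6],0],[[0,0,0],[0,0,0],0]]}}

```text
time: 26.8
ee_pos: [0.5558, -0.306, 0.3345]
ee_rot: [0.002, -0.033, 0.999, -0.001]
force: [0.5, 0.5, -0.0]
width: 0.093
grip_force: 0.0
```

```bash
python3 -c "
from h import *
goto(.562,.302,.165,-.08)
"
```

```text
turn [-0.02  0.05  1.68] shift [ 1.06 15.16  0.06] q [-0.54  0.05  1.62  0.    1.46 -2.18] ee [ 0.556 -0.306  0.334] w 0.093
```

Emit:
{"fn": "carry_out", "kwargs": {"motion": [[[-0.02,0.05,0.8],[0,0,0],0],[[0,0,0.88],[0,0,0],0],[[0,0,0],[0,0.5,0],0],[[0,0,0],[0.1,1,0],0],[[0,0,0],[0.1,1,0],0],[[0,0,0],[0.1,1,0],0],[[0,0,0],[0.1,1,0],0],[[0,0,0],[0.1,1,0],0],[[0,0,0],[0.1,1,0],0],[[0,0,0],[0.1,1,0],0],[[0,0,0],[0.1,1,0],0],[[0,0,0],[0.1,1,0],0],[[0,0,0],[0.1,1,0],0],[[0,0,0],[0.06,1,0],0],[[0,0,0],[0,1,0],0],[[0,0,0],[0,1,0],0],[[0,0,0],[0,1,0],0],[[0,0,0],[0,0.66,0],0],[[0,0,0],[0,0,0],0]]}}

```text
time: 29.18
ee_pos: [0.5615, 0.3034, 0.3321]
ee_rot: [-0.002, 0.039, 0.999, 0.001]
force: [0.6, 0.2, -0.3]
width: 0.0931
grip_force: 0.0
```

```bash
python3 -c "
from h import *
goto(.562,.302,.0375,-.08)
t=arm.camera('top');cv2.imwrite('pics/t7.png',cv2.resize(t['img'][130:225,215:405,::-1],None,fx=4.2,fy=4.2,interpolation=cv2.INTER_CUBIC))
c=arm.camera('scene')
for r in arm.mark_of('tape_measure_centre','scene'):print(r,at(c,r['position'],.035))
"
```

```text
turn [ 0.01 -0.05  0.03] shift [-0.02 -0.03  3.19] q [ 0.45  0.07  1.61  0.    1.47 -1.04] ee [0.561 0.303 0.332] w 0.0931
{'position': [194.7, 214.3], 'score': 0.9} [0.57240119 0.29788198 0.035     ]
{'position': [243.6, 146.2], 'score': 0.69} [ 0.73627949 -0.16554501  0.035     ]
{'position': [234.7, 281.3], 'score': 0.57} [0.25842566 0.44631309 0.035     ]
```

View pics/t7.png

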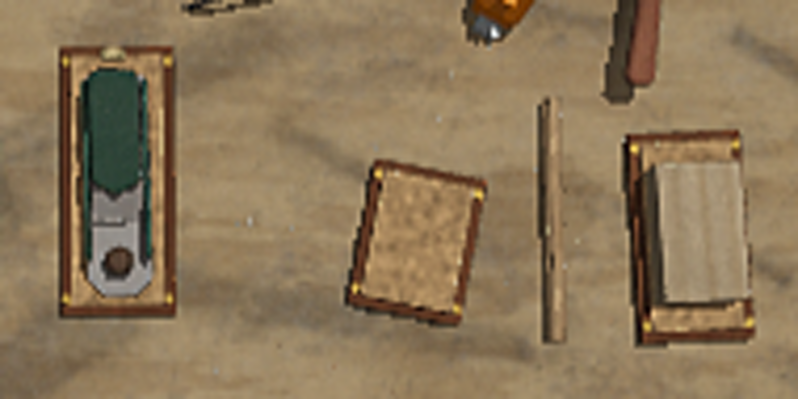

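```bash
python3 -c "
from h import *
t=arm.camera('top')
def P(pts,z): return np.array([at(t,(215+(u+.5)/4.2-.5,130+(v+.5)/4.2-.5),z)[:2] for u,v in pts])
def rep(n,pts,z): L=P(pts,z);d=L[0]-L[3]+L[1]-L[2];print(n,L.mean(0),np.arctan2(d[1],d[0]))
rep('short',[(375,159),(487,182),(460,326),(346,304)],.013)
rep('shortscrews',[(379,173),(477,194),(456,310),(357,290)],.013)
rep('mid',[(627,135),(740,130),(756,338),(640,345)],.013)
rep('sand',[(655,164),(740,161),(750,299),(666,303)],.043)
"
```

```text
short [ 0.54408408 -0.10644364] -0.17562366539066093
shortscrews [ 0.54473876 -0.10660191] -0.16681413370178758
mid [ 0.55429549 -0.30647923] 0.06668108442432756
sand [ 0.55417107 -0.30554155] 0.072315995471839
```

Emit:
{"fn": "carry_out", "kwargs": {"motion": [[[0,-0.05,0],[-0.02,0,0.6],0],[[0,0,0],[0,0,0.7],0],[[0,0,0],[0,0,0.7],0],[[0,0,0],[0,0,0.6],0],[[0,0,0],[0,0,0.4],0],[[0,0,0],[0,0,0.2],0],[[0,0,0],[0,0,0],255],[[0,0,0],[0,0,0],255],[[0,0,0],[0,0,0],255],[[0,0,0],[0,0,0],255],[[0,0,0],[0,0,0],255],[[0,0,0],[0,0,0],255],[[0,0,0],[0,0,0],255]]}}

```text
time: 31.0
ee_pos: [0.5627, 0.302, 0.2049]
ee_rot: [0.0, 0.04, 0.999, 0.001]
force: [0.3, 1.0, 0.0]
width: 0.0358
grip_force: 29.9
```

Emit:
{"fn": "carry_out", "kwargs": {"motion": [[[0,0,0],[0,0,-0.2],255],[[0,0,0],[0,0,-0.5],255],[[0,0,0],[0,0,-0.8],255],[[0,0,0],[0,0,-0.8],255],[[0,0,0],[0,0,-0.7],255],[[0,0,0],[0,0,-0.2],255],[[0,0,0.55],[0,0,0],255],[[0,0,0.56],[0,0,0],255],[[0,0,0],[0,0,0],255]]}}

```text
time: 32.12
ee_pos: [0.5625, 0.3018, 0.3323]
ee_rot: [-0.0, 0.088, 0.996, 0.001]
force: [-0.5, 0.1, -1.9]
width: 0.0359
grip_force: 29.9
```

```bash
python3 -c "
from h import *
goto(.5435,-.106,.0485,-.18)
"
```

```text
turn [ 0.01 -0.    0.04] shift [ -1.36 -10.12   2.92] q [ 0.45  0.07  1.61  0.    1.46 -0.94] ee [0.563 0.302 0.332] w 0.0359
```

Emit:
{"fn": "carry_out", "kwargs": {"motion": [[[0,0,0.04],[0,-0.4,0],255],[[0,0,0],[-0.1,-0.8,0],255],[[0,0,0],[-0.15,-1,0],255],[[0,0,0],[-0.15,-1,0],255],[[0,0,0],[-0.15,-1,0],255],[[0,0,0],[-0.15,-1,0],255],[[0,0,0],[-0.15,-1,0],255],[[0,0,0],[-0.15,-1,0],255],[[0,0,0],[-0.15,-1,0],255],[[0,0,0],[-0.15,-0.9,0],255],[[0,0,0],[-0.1,-0.7,0],255],[[0,0,0],[-0.06,-0.32,0],255],[[0,0,0],[0,0,0.5],255],[[0,0,0],[0,0,0.6],255],[[0,0,0],[0,0,0.6],255],[[0,0,0],[0,0,0.5],255],[[0,0,0],[0,0,0.3],255],[[0,0,0],[0,0,0],255],[[0,0,0],[0,0,0],255]]}}

```text
time: 34.5
ee_pos: [0.5478, -0.1067, 0.233]
ee_rot: [0.001, 0.09, 0.996, 0.001]
force: [1.1, 0.2, -2.3]
width: 0.0361
grip_force: 29.9
```

```bash
python3 -c "
from h import *
goto(.5435,-.106,.0483,-.175)
"
```

```text
turn [ 0.02  0.02 -0.06] shift [ 0.11 -0.    0.44] q [-0.24 -0.04  1.88  0.    1.29 -1.63] ee [ 0.548 -0.107  0.233] w 0.0361
```

Emit:
{"fn": "carry_out", "kwargs": {"motion": [[[0.02,0.02,-0.06],[0.11,0,0],255],[[0,0,0],[0,0,0.2],255],[[0,0,0],[0,0,0.15],255],[[0,0,0],[0,0,0.08],255],[[0,0,0],[0,0,0.015],255],[[0,0,0],[0,0,0],255],[[0,0,0],[0,0,0],0],[[0,0,0],[0,0,0],0],[[0,0,0],[0,0,0],0],[[0,0,0],[0,0,0],0],[[0,0,0],[0,0,-0.3],0],[[0,0,0],[0,0,-0.7],0],[[0,0,0],[0,0,-0.8],0],[[0,0,0],[0,0,-0.8],0],[[0,0,0],[0,0,-0.8],0],[[0,0,0],[0,1,-0.2],0],[[0,0,0],[0,1,0],0],[[0,0,0],[0,1,0],0],[[0,0,0],[0,1,0],0],[[0,0,0],[0,1,0],0]]}}

```text
time: 37.0
ee_pos: [0.5782, 0.0923, 0.3594]
ee_rot: [-0.0, 0.088, 0.996, 0.0]
force: [-0.1, -0.9, -0.7]
width: 0.0928
grip_force: 0.0
```

Emit:
{"fn": "carry_out", "kwargs": {"motion": [[[0,0,0],[0,1,0],0],[[0,0,0],[0,1,0],0],[[0,0,0],[0,1,0],0],[[0,0,0],[0,1,0],0],[[0,0,0],[0,1,0],0],[[0,0,0],[0,1,0],0],[[0,0,0],[0,1,0],0],[[0,0,0],[0,1,0],0],[[0,0,0],[0,0,0],0],[[0,0,0],[0,0,0],0]]}}

```text
time: 38.25
ee_pos: [0.634, 0.4058, 0.3587]
ee_rot: [-0.001, 0.087, 0.996, -0.0]
force: [-0.7, -0.3, 0.7]
width: 0.0931
grip_force: 0.0
```

```bash
python3 -c "
from h import *
t=arm.camera('top');cv2.imwrite('pics/t8.png',cv2.resize(t['img'][130:225,200:405,::-1],None,fx=3.9,fy=3.9,interpolation=cv2.INTER_CUBIC))
c=arm.camera('scene');cv2.imwrite('pics/s8.png',cv2.resize(c['img'][110:230,190:340,::-1],None,fx=5,fy=5,interpolation=cv2.INTER_CUBIC))
for n,cc in(('top',t),('scene',c)):
  for k,z in(('tape_measure_centre',.045),('block_plane_centre',.04),('sanding_block_centre',.028)):
    print(n,k,[(round(r['score'],2),at(cc,r['position'],z).round(3)) for r in arm.mark_of(k,n)])
print(arm.observe()['ee_pos'])
"
```

```text
top tape_measure_centre [(0.77, array([ 0.736, -0.167,  0.045])), (0.74, array([ 0.541, -0.107,  0.045])), (0.38, array([ 0.553, -0.294,  0.045]))]
top block_plane_centre [(0.75, array([0.58 , 0.108, 0.04 ])), (0.63, array([ 0.547, -0.302,  0.04 ]))]
top sanding_block_centre [(0.55, array([ 0.548, -0.29 ,  0.028]))]
scene tape_measure_centre [(0.85, array([ 0.561, -0.128,  0.045])), (0.85, array([0.251, 0.457, 0.045]))]
scene block_plane_centre [(0.79, array([0.567, 0.112, 0.04 ])), (0.41, array([ 0.529, -0.172,  0.04 ]))]
scene sanding_block_centre [(0.64, array([ 0.545, -0.297,  0.028]))]
[0.63408168 0.40569829 0.35851263]
```

View pics/t8.png

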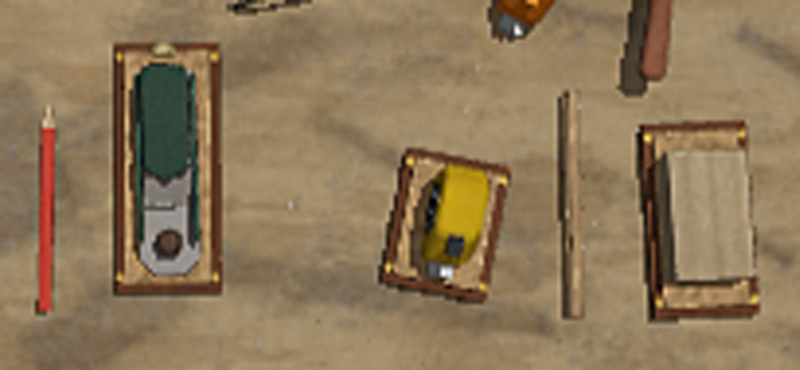

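View pics/s8.png

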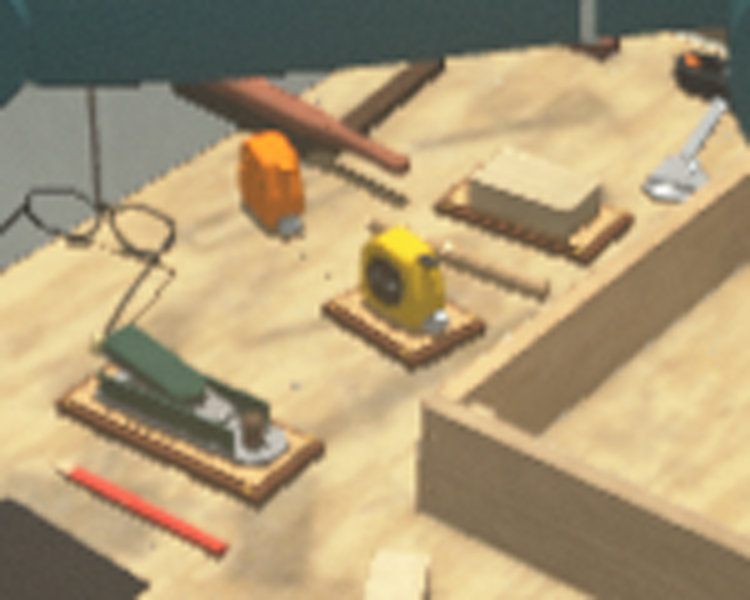

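```bash
python3 -c "
from workcell import arm
print(arm.hand_in())"
```

```text
the job is handed in; nothing more can be done
None
```

I handed the job in at about 38 s. In the last pictures the plane is on the longest rest, the sanding block on the middle one and the tape measure on the shortest, all upright, lined up and centred to within a few mm; the pencil and dowel look unmoved, and the hand-in call gave no verdict.

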